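# Make up the wash basket and hang it on the draining stand

### The job

The two used, open vials are due for the wash: stand both upright in the wire basket, then put the lid on so that it sits fully down in the basket's rim. Only then pick the basket up by its folded-down bail handle (swing the bail up first, so that the basket stays upright) and hang it by the bail across both prongs of the hook on the draining stand, hanging straight and still. Do not tip a vial over, and leave the capped vial, the amber bottles, the jar, the screw cap and the spatula where they are.

Things in the scene. Friction and masses are not known exactly. Their poses are not given: they have to be found in the camera images.
- basket: Rectangular basket of stainless wire, open on top: 108 along its x, 128 along its y, 75 high, 0.35 kg; walls 3 thick, flat floor 4 thick, inside 102 x 122. Stands on the bench. Origin: centre of the underside, z up. The bail's pivots stand out from the middles of the y walls, at y = +-84, z = 70.
- bail_grip (a point): Centre of the bail's grip: black sleeve 12 diameter, 40 long, that turns on the middle of the cross bar of the basket's bail (handle), an 8 diameter rod bent to a U: straight cross bar 168 long parallel to the basket's y, two arms 110 long down to the pivots. The point's y runs along the bar, its z from the pivots to the bar. Bail upright: 180 above the basket's underside.
- bail (a joint): Swing of the bail (rad): 0 upright over the basket, positive leaning to the basket's +x, stops at -1.4 and 1.4; very little friction, falls aside by its own weight. Starts folded down to +x against its stop: sleeve 89 above the bench, 108 from the basket's centre. The bar moves in an arc of radius 110 about the pivots.
- lid: The basket's lid, right way up on the bench: steel plate 114 (x) x 130 (y) x 3; under it a skirt 94 x 114 x 6 that drops inside the rim (4 play all round); 0.09 kg. On top a strap handle: bar 10 thick (x), 56 long (y), 9 high, its middle 36.5 above the origin. Origin: centre of the skirt's underside, z up. Seated: origin 69 above the basket's underside, axes along the basket's, either way round.
- vial1: Open amber glass vial, no cap, standing on the bench: 27 diameter up to 46, neck 23 diameter, 58 tall in all, 25 g; the mouth is too narrow for a finger. Origin: centre of its underside, z up.
- vial2: The other open amber vial, the same as vial1.
- capped_vial: Bystander: a vial like the two open ones but closed with a white 27 diameter cap, 61 tall. Stays on the bench.
- stand: Draining stand, fixed: grey base plate 250 x 190 x 10, on it a drip tray 165 x 180 (rim 26 above the bench) and behind that, at x = 131, a 12 diameter rod 275 tall with a clamp head. From the clamp a hook of two parallel prongs reaches out over the tray towards the stand's -x. Origin: on the bench straight under the hook's seat, z up.
- hook_seat (a point): Seat of the hook, midway between its prongs, on the rods' axis, 250 above the bench; axes as the stand's. Prongs: 8 diameter rods at y = +-36 (64 free between), from a cross piece at x = 115 (10 higher) sloping gently down to the seat at x = 0, then up to free ends at x = -20, tops 26 above this point. Open to -x and upwards. A hung bail has its bar along y, sleeve centre 8 above this point.
- bottle_b: Bystander: amber bottle, black cap, 56 diameter, 98 tall. Origin: underside centre.
- bottle_c: Bystander: small amber bottle, black cap, 38 diameter, 72 tall.
- jar: Bystander: white jar, 48 diameter, 62 tall.
- screw_cap: Bystander: loose orange screw cap, 38 diameter, 15 tall, lying on the bench.
- spatula: Bystander: flat steel spatula, 148 long, 5 thick, lying on the bench.
Not all that is in view belongs to the job. What is shaped like the basket but pink is not meant.

How it is judged:
By the outcome, as a careful person would: the job done as asked, in the order asked, and still so for the second after the job is handed in, with the robot touching nothing.
It also fails if it takes over 72 s, if anything falls off the work surface, if the arm or the gripper's body presses on something with over 40 N, if the wrist force passes 120 N, or if a joint passes its speed limit or range.

### The arm

A 7-joint arm with a two-finger parallel gripper is mounted at the origin on the work surface. World frame = base frame: x ahead of the robot, y to its left, z up, the work surface at z = 0. Lengths are in m, angles in rad, forces in N, time in s.
With the tool pointing down it reaches from about 0.4 to 0.875 m from the base axis. Payload 6.5 kg.
Tool frame: the origin (TCP) lies midway between the tips of the shut fingers; the grasp point (between the pads) lies 19 mm behind it; z points along the fingers, y is the line along which they close (so a half turn about z gives the same grasp; the last joint's range is limited). The gripper opens to 88 mm and grips with 3 to 60 N. Pads are 18 mm wide; open, the fingers measure 123 mm over their backs; the gripper's body (75 mm by 187 mm) begins 45 mm behind the grasp point.
Start: joints at [1.153, 0.536, -0.004, 1.538, 0.003, 1.067, -0.071], TCP at [0.224, -0.61, 0.239] pointing down, gripper open.
Joint ranges: [-2.7, 2.7], [-0.37, 2.16], [-1.27, 1.26], [0.24, 2.4], [-1.31, 4.45], [0.19, 1.91], [-2.76, 2.76]. Speed limits (rad/s): [2.39, 2.39, 3.14, 3.14, 3.14, 3.14, 3.14].

### API

Orientations are given as a unit quaternion [x, y, z, w].
In Python, from rig import arm gives the robot as it stands.
- The arm moves only by the tool jog_arm, never from a script. Its argument "motion" is one flat list of numbers, 5 for each row, row after row: the shift along the tool's x, y, z in m, then the turn about the tool's z in rad, then the closure, from 0 (fully open) to 1 (shut). In form: [tx, ty, tz, twist, claw, tx, ty, tz, twist, claw, ...]. A call has 1 to 12 rows; each row shifts and turns the commanded pose from where the row before left it, along the tool's axes as they then stand; what a row does not reach is not made up. A row lasts 1/8 s, in which the tool goes at most 62.5 mm and 10.7 degrees, less where a joint would pass 70% of its speed; a pose out of reach is approached as far as the arm can. A call is refused whole if a number of a shift passes 0.0625 or a number of a turn 0.188, either way. A call with a gripper value outside its range is refused whole. The fingers move at their own pace and stop on an object; "squeeze" is the grip in N (left out, the last holds). Time passes only in rows, so rows that do not move let the fingers close. It gives the time, the measured TCP pose, the force, the opening and the grip force at its end, in the units of the state.
- arm.read_state(): the state, without advancing time (a new reading comes with each control period).
- arm.read_camera(name): name is "scene" or "top"; returns the picture (384x512x3 uint8, red, green, blue); there is no depth.
- arm.calibration(name): a dict with "camera_matrix" (3x3 intrinsics, pixels), "rvec" (rotation vector, rad) and "tvec" (3), from world to camera coordinates, as OpenCV has them. Camera axes: x right, y down, z forward; pixel columns grow to the right and rows downward; lengths in m; the calibration is good to about 2 mm. A picture is of the moment at which its call begins. calibration takes no time and is no camera call.
- arm.finish_job(): hands the job in; it is judged then, once.
The state is a dict: "time_s": time; "q": joint angles; "dq": joint speeds; "effort": joint torques, N m; "tool_pos": TCP position; "tcp_rot": TCP orientation; "wrist_force": force on the tool from outside, world axes, zero at the start; "ft_torque": the same for the moment, N m; "width": finger opening in m; "finger_force": force on a finger pad.
Only numpy, scipy, OpenCV 4.12 (cv2) and the standard library are available. Lean on these libraries where they do the work, as an engineer would, in place of code of your own. Each camera call takes 0.05 s, during which the arm holds its last target. There are 200 camera calls.

## Working session

There is one attempt and no reset: what is moved stays moved. The work goes in short steps, Python scripts to look and compute and a tool call to move; the robot and the scene stay as the last step left them, time stands still between calls to the robot, and variables do not carry over. Pictures are saved under pics/ and viewed, at most 10 in all, crops included, and the job is handed in when it is done.

Besides the shell and the picture viewer there is one more tool, called after "Call:" in YAML: its name, and indented under it one key for each argument. jog_arm: Moves the arm, as the interface text tells. Its arguments: {"type":"object","properties":{"motion":{"type":"array"},"squeeze":{"type":"number"}},"required":["motion"]}

```bash
ls; mkdir -p pics; python3 - <<'E'
from rig import arm
import cv2,numpy as np
s=arm.read_state(); print({k:np.round(v,3).tolist() for k,v in s.items()})
for n in("scene","top"):
    cv2.imwrite(f"pics/{n}0.png",cv2.resize(arm.read_camera(n)[:,:,::-1],(800,600),interpolation=cv2.INTER_CUBIC))
    c=arm.calibration(n);R=cv2.Rodrigues(np.array(c["rvec"]))[0]; print(n,np.round(c["camera_matrix"],1).tolist(),(-R.T@np.array(c["tvec"]).ravel()).round(3),R.round(2).tolist())
E
```

```text
pics
{'time_s': 0.0, 'q': [1.153, 0.537, -0.004, 1.539, 0.003, 1.067, -0.071], 'dq': [-0.001, 0.0, 0.001, 0.0, 0.001, 0.002, 0.002], 'effort': [-0.0, -57.099, 0.991, -25.16, -0.056, 0.018, 0.0], 'tool_pos': [0.224, -0.61, 0.238], 'tcp_rot': [0.985, 0.175, -0.0, -0.001], 'wrist_force': [0.192, -0.283, 0.413], 'ft_torque': [0.016, -0.021, -0.072], 'finger_force': 0.0, 'width': 0.088}
scene [[441.6, 0.0, 264.4], [0.0, 441.6, 196.4], [0.0, 0.0, 1.0]] [1.24  0.411 1.057] [[-0.44, 0.9, 0.01], [0.65, 0.33, -0.68], [-0.61, -0.29, -0.73]]
top [[484.1, 0.0, 249.2], [0.0, 484.1, 191.9], [0.0, 0.0, 1.0]] [0.319 0.04  1.705] [[0.02, -1.0, -0.0], [-0.99, -0.02, -0.1], [0.1, 0.0, -0.99]]
```

View pics/scene0.png

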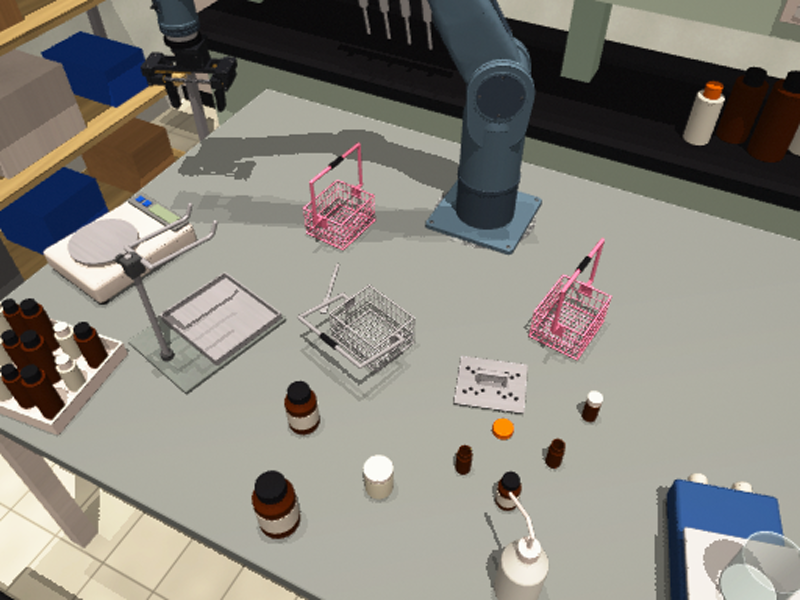

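View pics/top0.png

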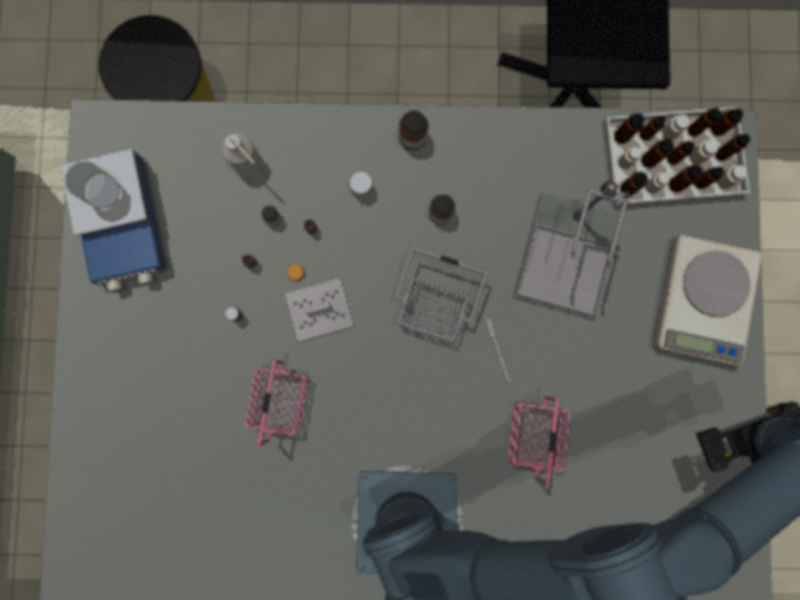

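Scene view (800x600 px): the basket is at (358,330) and its folded bail's sleeve at (328,340). The pink lookalikes are at (340,210) and (570,310). The lid is at (491,383) and the hook at (170,240). Open dark vials are at (464,460) and (555,453). Not to be taken for them are the capped vial at (594,405, white cap), bottle_c at (508,490), and bottle_b or another bottle at (301,408) and (276,505). I choose the dark, capless ones and the grey basket, and check them close up.

```bash
cat > h.py <<'E'
import cv2,numpy as np
from rig import arm
def cam(n):
    c=arm.calibration(n);return np.array(c["camera_matrix"]),np.array(c["rvec"],float).ravel(),np.array(c["tvec"],float).ravel()
def proj(n,P):
    K,r,t=cam(n);return cv2.projectPoints(np.array(P,float).reshape(-1,3),r,t,K,None)[0].reshape(-1,2)
def atz(n,uv,z):
    K,r,t=cam(n);R=cv2.Rodrigues(r)[0];C=-R.T@t;d=R.T@np.linalg.inv(K)@np.array([*uv,1.]);return C+d*(z-C[2])/d[2]
def tile(im,x,y,w,h,W,H):
    t=cv2.resize(im[y:y+h,x:x+w,::-1],(W,H),interpolation=cv2.INTER_CUBIC).copy();cv2.putText(t,f"{x},{y} x{W/w:g}",(3,12),0,.4,(0,0,255),1);return t
E
python3 - <<'E'
from h import *
s=arm.read_camera("scene");t=arm.read_camera("top")
a=tile(s,185,165,100,75,400,300);b=tile(s,280,225,100,75,400,300);c=tile(s,70,130,120,90,400,300);d=tile(s,265,265,100,75,400,300)
cv2.imwrite("pics/c1.png",np.vstack([np.hstack([a,b]),np.hstack([c,d])]))
a=tile(t,240,145,100,75,400,300);b=tile(t,140,135,100,75,400,300);c=tile(t,320,110,100,100,300,300);d=tile(t,140,170,100,60,500,300)
cv2.imwrite("pics/c2.png",np.vstack([np.hstack([a,b]),np.hstack([c,d])]))
E
```

```text
(no output)
```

View pics/c1.png

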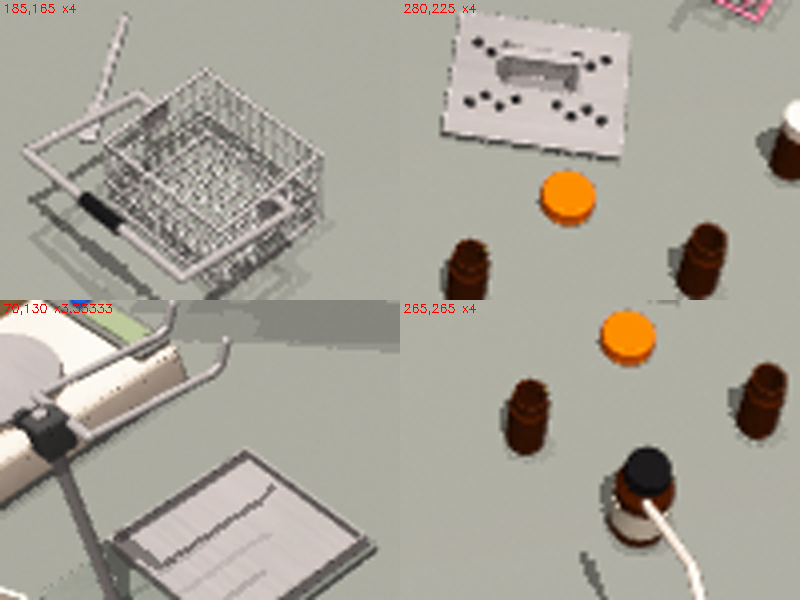

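View pics/c2.png

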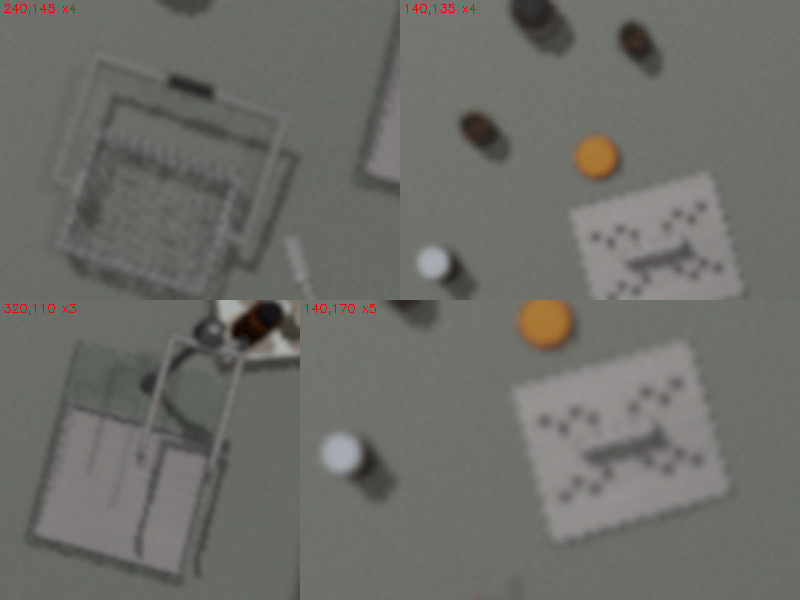

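```bash
cat > fit.py <<'E'
from h import *
from scipy.optimize import least_squares
def fit(pts,x0,name,n_extra=0):
    def res(p):
        c,s=np.cos(p[2]),np.sin(p[2]);o=[]
        for cm,uv,L in pts:
            L=[f(p) if callable(f) else f for f in L]
            P=[p[0]+c*L[0]-s*L[1],p[1]+s*L[0]+c*L[1],L[2]]
            o+=list(proj(cm,P)[0]-uv)
        return np.array(o)
    r=least_squares(res,x0,loss="soft_l1");print(name,r.x.round(4),"yawdeg",np.degrees(r.x[2]).round(1));print(res(r.x).reshape(-1,2).round(1).tolist());return r.x
S=lambda x,y:(185+x/4,165+y/4)
T=lambda x,y:(240+x/4,145+y/4)
fit([("scene",S(205,70),(-.054,-.064,.075)),("scene",S(323,157),(-.054,.064,.075)),("scene",S(104,145),(.054,-.064,.075)),
("scene",S(25,150),(.108,-.084,.089)),("scene",S(182,275),(.108,.084,.089)),("scene",S(100,212),(.108,0,.089)),
("top",T(62,247),(-.054,.064,.075)),("top",T(205,293),(-.054,-.064,.075)),("top",T(97,57),(.108,.084,.089)),("top",T(287,117),(.108,-.084,.089)),("top",T(190,86),(.108,0,.089))],[.6,-.02,-.26],"basket")
S=lambda x,y:(280+x/4,225+y/4)
T=lambda x,y:(140+x/5,170+y/5)
fit([("scene",S(60,13),(-.057,-.065,.009)),("scene",S(231,33),(-.057,.065,.009)),("scene",S(219,157),(.057,.065,.009)),("scene",S(42,133),(.057,-.065,.009)),
("top",T(213,88),(.057,.065,.009)),("top",T(388,42),(.057,-.065,.009)),("top",T(430,193),(-.057,-.065,.009)),("top",T(257,243),(-.057,.065,.009))],[.6,.2,.26],"lid")
T=lambda x,y:(320+x/3,110+y/3)
k=1.5625
fit([("scene",(120.5,131.5),(-.02,-.036,.274)),("scene",(138,142.3),(-.02,.036,.274)),("scene",(167/k,355/k),(.131,0,.010)),
("top",T(140,160),(-.02,.036,.275)),("top",T(215,165),(-.02,-.036,.275)),("top",T(175,40),(.115,.036,.26)),("top",T(240,50),(.115,-.036,.26)),
("top",T(70,108),(lambda p:p[3]+.165,.09,.026)),("top",T(30,240),(lambda p:p[3],.09,.026)),("top",T(183,278),(lambda p:p[3],-.09,.026)),("top",T(222,145),(lambda p:p[3]+.165,-.09,.026))],[.6,-.4,-.26,-.08],"stand")
for nm,t,b,tt in(("A",(132,85),(125,142),(233,35)),("B",(370,72),(357,128),(73,122))):
    f=lambda p:(265+p[0]/4,265+p[1]/4)
    print(nm,atz("scene",f(t),.058).round(3),atz("scene",f(b),.005).round(3),atz("top",(140+tt[0]/4,135+tt[1]/4),.058).round(3))
for nm,uv,z in(("capped",(594,397),.061),("cap",(503,428),.015),("botc",(510,480),.072),("botb301",(300,392),.098),("jar",(378,465),.062),("spatA",(337,265),.005),("spatB",(325,310),.005)):
    print(nm,atz("scene",np.array(uv)/k,z).round(3))
E
python3 fit.py
```

```text
basket [ 0.4676 -0.0496 -0.3036] yawdeg -17.4
[[-0.6, -1.6], [-0.6, -2.2], [-1.2, -2.2], [-0.1, -0.5], [-0.3, -0.4], [0.1, -0.8], [-1.7, -0.7], [-1.3, -0.3], [-1.0, -0.8], [-1.1, -0.3], [-0.6, -0.3]]
lid [0.4669 0.2049 0.2884] yawdeg 16.5
[[-0.4, -1.8], [-0.4, -0.9], [0.2, -0.8], [-0.8, -1.5], [-1.2, -0.6], [-0.6, -1.2], [-0.5, -0.4], [-1.7, -0.5]]
stand [ 0.5653 -0.3485 -0.2499 -0.0907] yawdeg -14.3
[[-0.5, -1.6], [-1.7, -1.5], [-0.6, 0.2], [1.0, -0.2], [-0.6, 4.5], [-1.3, -1.7], [0.1, 1.1], [-1.3, -1.1], [0.4, -0.1], [-0.4, 0.7], [-2.3, -0.2]]
A [0.648 0.228 0.058] [0.659 0.231 0.005] [0.649 0.223 0.058]
B [0.569 0.364 0.058] [0.579 0.367 0.005] [0.571 0.358 0.058]
capped [0.454 0.391 0.061]
cap [0.557 0.264 0.015]
botc [0.68  0.317 0.072]
botb301 [ 0.699 -0.059  0.098]
jar [0.745 0.115 0.062]
spatA [ 0.32  -0.218  0.005]
spatB [ 0.447 -0.172  0.005]
```

```bash
sed -i 's#(185+x/4,165+y/4)#(184.6+x/4,164.6+y/4)#;s#(240+x/4,145+y/4)#(239.6+x/4,144.6+y/4)#;s#(280+x/4,225+y/4)#(279.6+x/4,224.6+y/4)#;s#(140+x/5,170+y/5)#(139.6+x/5,169.6+y/5)#;s#(320+x/3,110+y/3)#(319.7+x/3,109.7+y/3)#;s#(265+p\[0\]/4,265+p\[1\]/4)#(264.6+p[0]/4,264.6+p[1]/4)#;s#("top",T(215,165),(-.02,-.036,.275)),##' fit.py
python3 fit.py | grep -v '\[\['
cat > plan.py <<'E'
import sys,numpy as np
from rig import arm
from scipy.spatial.transform import Rotation as Ro
# usage: plan.py "x,y,ztcp,yawdeg,claw[,minrows]" ...
s=arm.read_state();m=Ro.from_quat(s["tcp_rot"]).as_matrix()
p=np.array([*s["tool_pos"],np.arctan2(m[1,0],m[0,0])])
print("t",round(s["time_s"],2),"pose",p[:3].round(4),"yaw",np.degrees(p[3]).round(2),"tilt",m[2].round(3),"w",round(s["width"],4),"F",np.round(s["wrist_force"],1),"ff",round(s["finger_force"],1),"q7",round(s["q"][6],2))
rows=[]
for a in sys.argv[1:]:
    v=[float(i) for i in a.split(",")];g=np.array([*v[:3],np.radians(v[3])])
    d=g-p
    n=max(1,int(np.ceil(max(np.linalg.norm(d[:3])/.058,abs(d[3])/.18))),int(v[5]) if len(v)>5 else 1)
    for k in range(n):
        e=(g-p)/(n-k);c,sn=np.cos(p[3]),np.sin(p[3])
        r=[round(e[0]*c+e[1]*sn,3),round(e[0]*sn-e[1]*c,3),round(-e[2],3),round(-e[3],3)]
        p=p+[r[0]*c+r[1]*sn,r[0]*sn-r[1]*c,-r[2],-r[3]]
        rows.append(r+[v[4]])
for i in range(0,len(rows),12):print([x for r in rows[i:i+12] for x in r])
E
python3 plan.py .647,.227,.13,162.6,.36
```

```text
basket [ 0.4683 -0.05   -0.3035] yawdeg -17.4
lid [0.4676 0.2046 0.292 ] yawdeg 16.7
stand [ 0.565  -0.3474 -0.2543 -0.0893] yawdeg -14.6
A [0.647 0.227 0.058] [0.658 0.23  0.005] [0.649 0.223 0.058]
B [0.568 0.362 0.058] [0.579 0.366 0.005] [0.571 0.358 0.058]
capped [0.454 0.391 0.061]
cap [0.557 0.264 0.015]
botc [0.68  0.317 0.072]
botb301 [ 0.699 -0.059  0.098]
jar [0.745 0.115 0.062]
spatA [ 0.32  -0.218  0.005]
spatB [ 0.447 -0.172  0.005]
t 0.2 pose [ 0.2239 -0.6099  0.2382] yaw 20.16 tilt [-0.    -0.001 -1.   ] w 0.0878 F [-0.7 -0.1  0. ] ff 0.0 q7 -0.07
[np.float64(0.04), np.float64(-0.038), np.float64(0.006), np.float64(-0.146), 0.36, np.float64(0.045), np.float64(-0.031), np.float64(0.006), np.float64(-0.146), 0.36, np.float64(0.05), np.float64(-0.024), np.float64(0.006), np.float64(-0.146), 0.36, np.float64(0.052), np.float64(-0.017), np.float64(0.006), np.float64(-0.146), 0.36, np.float64(0.054), np.float64(-0.009), np.float64(0.006), np.float64(-0.146), 0.36, np.float64(0.055), np.float64(-0.001), np.float64(0.007), np.float64(-0.146), 0.36, np.float64(0.055), np.float
[... 185 characters left out ...]
64(0.006), np.float64(-0.146), 0.36, np.float64(0.047), np.float64(0.029), np.float64(0.007), np.float64(-0.147), 0.36, np.float64(0.042), np.float64(0.036), np.float64(0.006), np.float64(-0.146), 0.36, np.float64(0.036), np.float64(0.042), np.float64(0.007), np.float64(-0.147), 0.36]
[np.float64(0.03), np.float64(0.047), np.float64(0.006), np.float64(-0.146), 0.36, np.float64(0.022), np.float64(0.05), np.float64(0.007), np.float64(-0.147), 0.36, np.float64(0.015), np.float64(0.053), np.float64(0.006), np.float64(-0.146), 0.36, np.float64(0.007), np.float64(0.055), np.float64(0.007), np.float64(-0.147), 0.36, np.float64(-0.001), np.float64(0.055), np.float64(0.006), np.float64(-0.146), 0.36]
```

Call:
jog_arm:
  motion: [0.04,-0.038,0.006,-0.146,0.36,0.045,-0.031,0.006,-0.146,0.36,0.05,-0.024,0.006,-0.146,0.36,0.052,-0.017,0.006,-0.146,0.36,0.054,-0.009,0.006,-0.146,0.36,0.055,-0.001,0.006,-0.146,0.36,0.055,0.007,0.006,-0.146,0.36,0.053,0.015,0.006,-0.146,0.36,0.051,0.022,0.006,-0.146,0.36,0.047,0.029,0.006,-0.146,0.36,0.042,0.036,0.006,-0.146,0.36,0.036,0.042,0.006,-0.146,0.36]
  squeeze: 10

```text
time_s: 1.7
tool_pos: [0.5231, -0.0183, 0.1666]
tcp_rot: [0.494, 0.869, -0.0, 0.0]
wrist_force: [0.5, -0.7, -0.0]
width: 0.0563
finger_force: 0.0
```

Call:
jog_arm:
  motion: [0.03,0.047,0.006,-0.146,0.36,0.022,0.05,0.006,-0.146,0.36,0.015,0.053,0.006,-0.146,0.36,0.007,0.055,0.006,-0.146,0.36,-0.001,0.055,0.006,-0.146,0.36,0,0,0,0,0.36,0,0,0,0,0.36]

```text
time_s: 2.58
tool_pos: [0.6477, 0.2253, 0.1361]
tcp_rot: [0.154, 0.988, -0.001, -0.0]
wrist_force: [-0.2, -1.4, 0.3]
width: 0.0565
finger_force: 0.0
```

```bash
sed -i 's/x for r in rows/float(x) for r in rows/' plan.py; python3 plan.py .647,.227,.09,162.6,.36 .647,.227,.023,162.6,.36,3
python3 - <<'E'
from h import *
s=arm.read_camera("scene");t=arm.read_camera("top")
cv2.imwrite("pics/v1.png",np.hstack([tile(s,250,220,100,100,400,400),tile(t,150,110,100,100,400,400)]))
E
```

```text
t 2.58 pose [0.6477 0.2253 0.1361] yaw 162.32 tilt [ 0.001 -0.001 -1.   ] w 0.0565 F [-0.2 -1.4  0.3] ff 0.0 q7 0.48
[0.001, 0.001, 0.046, -0.005, 0.36, 0.0, 0.0, 0.022, 0.0, 0.36, 0.0, 0.0, 0.023, 0.0, 0.36, 0.0, 0.0, 0.022, 0.0, 0.36]
```

Call:
jog_arm:
  motion: [0.001,0.002,0.046,-0.005,0.36,0,0,0.022,0,0.36,0,0,0.022,0,0.36,0,0,0.022,0,0.36,0,0,0,0,0.45,0,0,0,0,0.55,0,0,0,0,0.65,0,0,0,0,1,0,0,0,0,1]
  squeeze: 10

```text
time_s: 3.8
tool_pos: [0.6482, 0.2286, 0.0256]
tcp_rot: [0.151, 0.989, 0.0, 0.001]
wrist_force: [-0.6, -0.3, 3.5]
width: 0.0267
finger_force: 10.0
```

```bash
python3 plan.py .647,.227,.15,162.6,1 .487,-.056,.15,162.6,1  .487,-.056,.06,162.6,1,2
```

```text
t 3.8 pose [0.6482 0.2286 0.0256] yaw 162.65 tilt [-0.001  0.001 -1.   ] w 0.0267 F [-0.6 -0.3  3.5] ff 10.0 q7 0.42
[0.0, -0.001, -0.041, 0.0, 1.0, 0.0, -0.0, -0.042, 0.0, 1.0, 0.001, -0.001, -0.041, 0.001, 1.0, 0.011, -0.053, -0.0, -0.0, 1.0, 0.011, -0.053, -0.0, -0.0, 1.0, 0.011, -0.053, -0.0, -0.0, 1.0, 0.012, -0.053, -0.0, -0.0, 1.0, 0.011, -0.053, -0.0, -0.0, 1.0, 0.012, -0.053, -0.0, -0.0, 1.0, -0.0, 0.0, 0.045, -0.0, 1.0, -0.0, 0.0, 0.045, -0.0, 1.0]
```

Call:
jog_arm:
  motion: [0,0,-0.041,0,1,0,0,-0.042,0,1,0,0,-0.041,0,1,0.011,-0.053,0,0,1,0.011,-0.053,0,0,1,0.011,-0.053,0,0,1,0.012,-0.053,0,0,1,0.011,-0.053,0,0,1,0.012,-0.053,0,0,1,0,0,0,0,1,0,0,0,0,1]

```text
time_s: 5.18
tool_pos: [0.4883, -0.0546, 0.149]
tcp_rot: [0.151, 0.989, 0.0, 0.0]
wrist_force: [0.9, 0.1, 0.0]
width: 0.0263
finger_force: 10.0
```

```bash
python3 plan.py .487,-.056,.032,162.6,1,4
python3 - <<'E'
from h import *
s=arm.read_camera("scene");t=arm.read_camera("top")
cv2.imwrite("pics/v2.png",np.hstack([tile(s,180,140,110,110,400,400),tile(t,240,120,90,90,400,400)]))
E
```

```text
t 5.17 pose [ 0.4883 -0.0546  0.149 ] yaw 162.65 tilt [-0.001  0.001 -1.   ] w 0.0263 F [0.9 0.1 0. ] ff 10.0 q7 0.86
[0.0, -0.0, 0.029, 0.0, 1.0, 0.0, -0.001, 0.029, 0.0, 1.0, 0.0, -0.0, 0.03, 0.0, 1.0, 0.001, -0.001, 0.029, 0.001, 1.0]
```

View pics/v2.png

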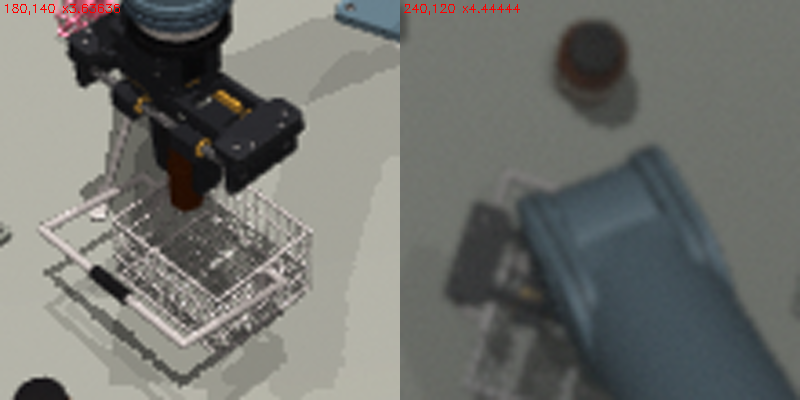

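The vial hangs upright in the fingers (crop px 185,180), over the grey basket and clear of its walls. Lowering it now.

Call:
jog_arm:
  motion: [0,0,0.029,0,1,0,-0.001,0.029,0,1,0,0,0.03,0,1,0.001,-0.001,0.025,0,1,0,0,0.005,0,1,0,0,0,0,1]

```text
time_s: 6.02
tool_pos: [0.487, -0.0556, 0.031]
tcp_rot: [0.15, 0.989, 0.0, 0.0]
wrist_force: [0.5, 0.5, 0.3]
width: 0.0265
finger_force: 10.0
```

```bash
python3 plan.py .487,-.056,.032,162.6,1
```

```text
t 6.03 pose [ 0.487  -0.0556  0.031 ] yaw 162.73 tilt [-0.     0.001 -1.   ] w 0.0265 F [0.5 0.5 0.3] ff 10.0 q7 0.7
[-0.0, -0.0, -0.001, 0.002, 1.0]
```

Call:
jog_arm:
  motion: [0,0,0.001,0,1,0,0,0,0,0.65,0,0,0,0,0.5,0,0,-0.03,0,0.5,0,0,-0.05,0,0.5,0,0,-0.03,0,0.4]

```text
time_s: 6.78
tool_pos: [0.4869, -0.0566, 0.1418]
tcp_rot: [0.151, 0.989, 0.0, 0.001]
wrist_force: [-0.2, -0.2, 0.2]
width: 0.0515
finger_force: 0.0
```

```bash
python3 plan.py .569,.361,.13,162.6,.36 .569,.361,.11,162.6,.36 
```

```text
t 6.78 pose [ 0.4869 -0.0566  0.1418] yaw 162.65 tilt [-0.002  0.    -1.   ] w 0.0515 F [-0.2 -0.2  0.2] ff 0.0 q7 0.85
[0.006, 0.053, 0.001, 0.0, 0.36, 0.006, 0.053, 0.002, 0.0, 0.36, 0.006, 0.053, 0.001, 0.0, 0.36, 0.006, 0.053, 0.002, 0.0, 0.36, 0.006, 0.053, 0.001, 0.0, 0.36, 0.005, 0.053, 0.002, 0.0, 0.36, 0.006, 0.053, 0.001, 0.0, 0.36, 0.005, 0.052, 0.002, 0.001, 0.36, 0.0, 0.0, 0.02, -0.0, 0.36]
```

Call:
jog_arm:
  motion: [0.006,0.053,0.001,0,0.36,0.006,0.053,0.002,0,0.36,0.006,0.053,0.001,0,0.36,0.006,0.053,0.002,0,0.36,0.006,0.053,0.001,0,0.36,0.005,0.053,0.002,0,0.36,0.006,0.053,0.001,0,0.36,0.005,0.052,0.002,0,0.36,0,0,0.02,0,0.36,0,0,0,0,0.36]

```text
time_s: 8.02
tool_pos: [0.5675, 0.359, 0.1056]
tcp_rot: [0.151, 0.989, -0.002, -0.001]
wrist_force: [-0.5, 0.2, 0.1]
width: 0.0565
finger_force: 0.0
```

```bash
python3 plan.py .569,.361,.024,162.6,.36,4
python3 - <<'E'
from h import *
s=arm.read_camera("scene")
cv2.imwrite("pics/v3.png",np.hstack([tile(s,310,210,80,100,400,500),tile(s,190,160,80,100,400,500)]))
E
```

```text
t 8.03 pose [0.5675 0.359  0.1056] yaw 162.66 tilt [ 0.002 -0.004 -1.   ] w 0.0565 F [-0.5  0.2  0.1] ff 0.0 q7 0.22
[-0.0, 0.001, 0.02, 0.0, 0.36, -0.0, 0.0, 0.021, 0.0, 0.36, -0.0, 0.001, 0.02, 0.0, 0.36, -0.001, 0.0, 0.021, 0.001, 0.36]
```

View pics/v3.png

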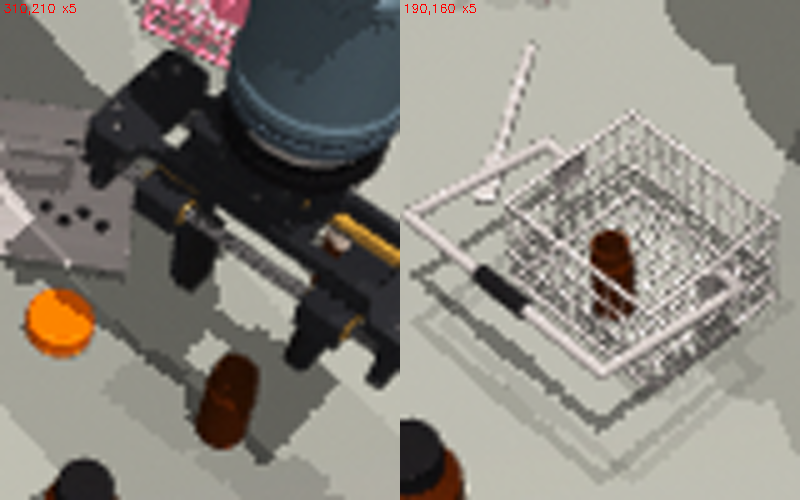

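Vial 1 stands upright in the basket (right crop, 612,275), and vial 2 stands under the open fingers (left crop, 230,400). Going down to grip it.

Call:
jog_arm:
  motion: [0.001,0.001,0.02,0,0.36,0,0,0.021,0,0.36,0,0,0.02,0,0.36,0,0,0.02,0,0.36,0,0,0,0,0.45,0,0,0,0,0.55,0,0,0,0,0.65,0,0,0,0,1,0,0,0,0,1]

```text
time_s: 9.2
tool_pos: [0.5683, 0.3625, 0.0275]
tcp_rot: [0.151, 0.989, 0.0, 0.0]
wrist_force: [-0.2, -0.4, 3.6]
width: 0.0265
finger_force: 10.0
```

```bash
python3 plan.py .569,.361,.15,162.6,1 .449,-.044,.15,162.6,1
```

```text
t 9.2 pose [0.5683 0.3625 0.0275] yaw 162.65 tilt [-0.001  0.001 -1.   ] w 0.0265 F [-0.2 -0.4  3.6] ff 10.0 q7 0.18
[-0.0, -0.0, -0.041, 0.0, 1.0, -0.001, -0.001, -0.041, 0.0, 1.0, -0.0, -0.0, -0.041, 0.001, 1.0, -0.001, -0.053, 0.0, -0.0, 1.0, -0.001, -0.053, 0.0, -0.0, 1.0, -0.001, -0.053, 0.0, -0.0, 1.0, -0.001, -0.053, 0.0, -0.0, 1.0, -0.001, -0.053, 0.0, -0.0, 1.0, -0.001, -0.053, 0.0, -0.0, 1.0, -0.0, -0.052, 0.0, -0.0, 1.0, -0.001, -0.053, 0.0, -0.0, 1.0]
```

Call:
jog_arm:
  motion: [0,0,-0.041,0,1,0,0,-0.042,0,1,0,0,-0.041,0,1,-0.001,-0.053,0,0,1,-0.001,-0.053,0,0,1,-0.001,-0.053,0,0,1,-0.001,-0.053,0,0,1,-0.001,-0.053,0,0,1,-0.001,-0.053,0,0,1,-0.001,-0.053,0,0,1,-0.001,-0.052,0,0,1,0,0,0,0,1]

```text
time_s: 10.7
tool_pos: [0.4479, -0.0486, 0.1504]
tcp_rot: [0.154, 0.988, -0.001, -0.001]
wrist_force: [-0.3, 0.6, -0.0]
width: 0.0265
finger_force: 10.0
```

```bash
python3 plan.py .449,-.044,.033,162.6,1,4
```

```text
t 10.7 pose [ 0.4479 -0.0486  0.1504] yaw 162.23 tilt [ 0.001 -0.003 -1.   ] w 0.0265 F [-0.3  0.6 -0. ] ff 10.0 q7 0.85
[0.0, 0.001, 0.029, -0.002, 1.0, 0.0, 0.001, 0.029, -0.001, 1.0, 0.0, 0.001, 0.03, -0.002, 1.0, 0.0, 0.002, 0.029, -0.001, 1.0]
```

Call:
jog_arm:
  motion: [0,0,0,0,1,0,0.001,0.029,0,1,0,0.001,0.029,0,1,0,0,0.03,0,1,0,0,0.025,0,1,0,0,0.003,0,1,0,0,0,0,1]

```text
time_s: 11.58
tool_pos: [0.4506, -0.0409, 0.0352]
tcp_rot: [0.15, 0.989, 0.0, 0.0]
wrist_force: [0.5, 0.2, 0.2]
width: 0.0267
finger_force: 10.0
```

```bash
python3 plan.py .449,-.044,.032,162.6,1
```

```text
t 11.57 pose [ 0.4506 -0.0409  0.0352] yaw 162.76 tilt [-0.     0.001 -1.   ] w 0.0267 F [0.5 0.2 0.2] ff 10.0 q7 0.64
[0.001, -0.003, 0.003, 0.003, 1.0]
```

Next I release it, rise and head for the lid (lid yaw 16.7°, so tool yaw 106.7°).

Call:
jog_arm:
  motion: [0,-0.001,0.003,0,1,0,0,0,0,1,0,0,0,0,0.65,0,0,0,0,0.5,0,0,-0.03,0,0.5,0,0,-0.05,0,0.5,0,0,-0.03,0,0.5]

```text
time_s: 12.45
tool_pos: [0.4502, -0.043, 0.1436]
tcp_rot: [0.151, 0.989, 0.0, 0.001]
wrist_force: [1.0, -1.1, -0.3]
width: 0.0442
finger_force: 0.0
```

```bash
python3 plan.py .4676,.2046,.09,106.7,.5
python3 - <<'E'
from h import *
s=arm.read_camera("scene")
cv2.imwrite("pics/v4a.png",tile(s,190,160,80,100,400,500))
E
```

```text
t 12.45 pose [ 0.4502 -0.043   0.1436] yaw 162.65 tilt [-0.002  0.    -1.   ] w 0.0442 F [ 1.  -1.1 -0.3] ff 0.0 q7 0.83
[0.01, 0.04, 0.009, 0.163, 0.5, 0.016, 0.038, 0.009, 0.163, 0.5, 0.022, 0.035, 0.009, 0.163, 0.5, 0.027, 0.031, 0.009, 0.163, 0.5, 0.032, 0.027, 0.009, 0.162, 0.5, 0.036, 0.021, 0.009, 0.163, 0.5]
```

Call:
jog_arm:
  motion: [0.01,0.04,0,0.163,0.5,0.016,0.038,0.009,0.163,0.5,0.022,0.035,0.009,0.163,0.5,0.027,0.031,0.009,0.163,0.5,0.032,0.027,0.009,0.162,0.5,0.036,0.021,0.009,0.163,0.5,0,0,0.009,0,0.5,0,0,0,0,0.5]

```text
time_s: 13.5
tool_pos: [0.4666, 0.2037, 0.0868]
tcp_rot: [0.597, 0.803, -0.001, -0.0]
wrist_force: [-0.5, -0.5, -0.1]
width: 0.0441
finger_force: 0.0
```

```bash
python3 plan.py .4676,.2046,.0185,106.7,.5,4
python3 - <<'E'
from h import *
s=arm.read_camera("scene")
cv2.imwrite("pics/v4.png",np.hstack([tile(s,190,160,80,100,400,500),tile(s,270,180,80,100,400,500)]))
E
```

```text
t 13.5 pose [0.4666 0.2037 0.0868] yaw 106.76 tilt [-0.001 -0.002 -1.   ] w 0.0441 F [-0.5 -0.5 -0.1] ff 0.0 q7 -0.58
[0.0, 0.0, 0.017, 0.0, 0.5, 0.0, 0.0, 0.017, 0.0, 0.5, 0.0, 0.001, 0.017, 0.0, 0.5, 0.001, 0.0, 0.017, 0.001, 0.5]
```

View pics/v4.png

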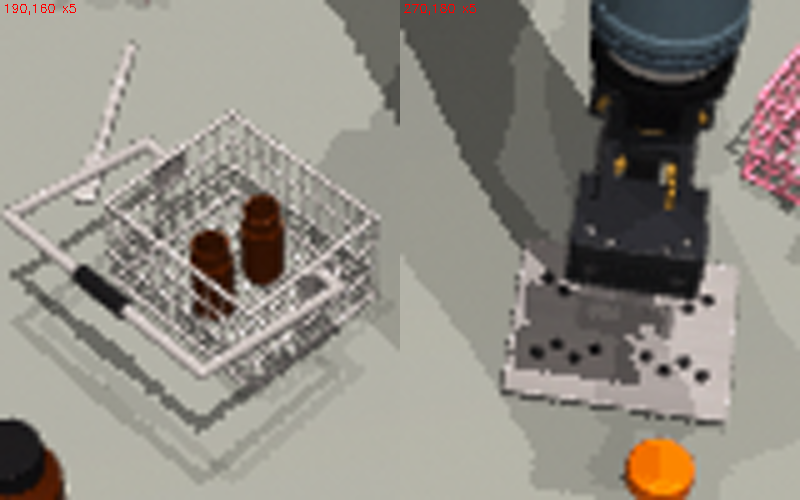

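Both vials stand upright in the basket (left crop, 212,275 and 262,240). The gripper is aligned over the lid handle, so I go down and grip it.

Call:
jog_arm:
  motion: [0,0,0.017,0,0.5,0,0,0.017,0,0.5,0.001,0.001,0.017,0,0.5,0,0,0.015,0,0.5,0,0,0,0,0.6,0,0,0,0,0.7,0,0,0,0,0.8,0,0,0,0,1,0,0,0,0,1]
  squeeze: 25

```text
time_s: 14.68
tool_pos: [0.4682, 0.206, 0.0221]
tcp_rot: [0.597, 0.802, 0.0, 0.0]
wrist_force: [-1.1, 0.1, 3.5]
width: 0.0095
finger_force: 25.0
```

```bash
python3 plan.py .4676,.2046,.15,106.7,1 .4683,-.050,.15,72.6,1
```

```text
t 14.68 pose [0.4682 0.206  0.0221] yaw 106.67 tilt [-0.  0. -1.] w 0.0095 F [-1.1  0.1  3.5] ff 25.0 q7 -0.65
[-0.0, -0.0, -0.043, -0.0, 1.0, -0.001, -0.0, -0.042, -0.0, 1.0, -0.0, -0.001, -0.043, -0.0, 1.0, -0.049, -0.014, 0.0, 0.119, 1.0, -0.05, -0.009, 0.0, 0.119, 1.0, -0.051, -0.003, 0.0, 0.119, 1.0, -0.051, 0.004, 0.0, 0.119, 1.0, -0.05, 0.009, 0.0, 0.119, 1.0]
```

Call:
jog_arm:
  motion: [0,0,-0.043,0,1,-0.001,0,-0.042,0,1,0,0,-0.043,0,1,-0.049,-0.014,0,0.119,1,-0.05,-0.009,0,0.119,1,-0.051,-0.003,0,0.119,1,-0.051,0.004,0,0.119,1,-0.05,0.009,0,0.119,1,0,0,0.01,0,1,0,0,0.01,0,1,0,0,0,0,1]

```text
time_s: 16.05
tool_pos: [0.468, -0.0482, 0.1288]
tcp_rot: [0.805, 0.593, -0.0, -0.001]
wrist_force: [0.5, 0.5, -0.9]
width: 0.0097
finger_force: 25.0
```

```bash
python3 plan.py .4687,-.0489,.102,72.6,1
python3 - <<'E'
from h import *
s=arm.read_camera("scene");t=arm.read_camera("top")
cv2.imwrite("pics/v5.png",np.hstack([tile(s,185,130,100,120,500,600),tile(t,245,140,75,150,300,600)]))
E
```

```text
t 16.05 pose [ 0.468  -0.0482  0.1288] yaw 72.76 tilt [ 0.    -0.002 -1.   ] w 0.0097 F [ 0.5  0.5 -0.9] ff 25.0 q7 -0.51
[-0.0, 0.001, 0.027, 0.003, 1.0]
```

View pics/v5.png

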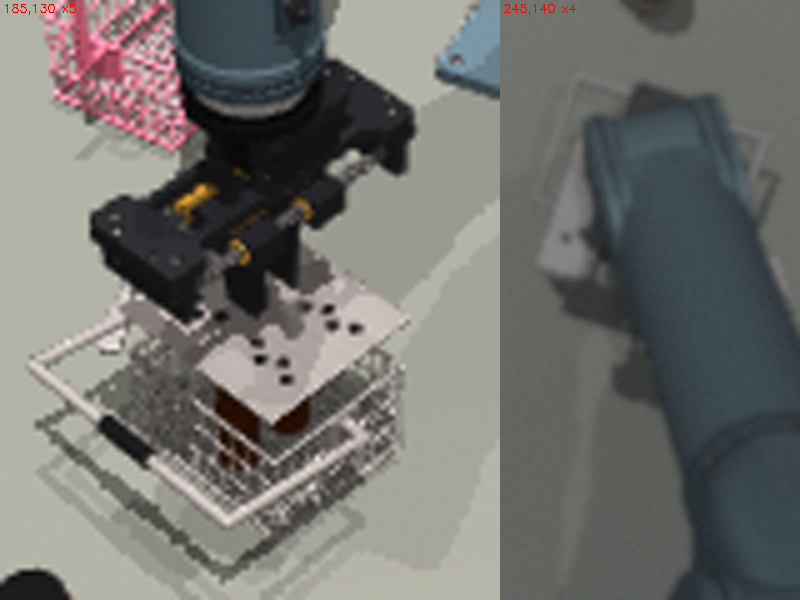

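The lid is held level above the basket. Its near plate corner is at (272,425) and its right corner at (410,320); the basket's right rim corner is at (402,368). Checking the offset.

```bash
python3 - <<'E'
from h import *
f=lambda x,y:(185+x/5-.4,130+y/5-.4)
c,s=np.cos(-.3035),np.sin(-.3035)
for nm,uv,z,L in(("near",f(272,425),.1157,(.057,.065)),("right",f(410,320),.1157,(-.057,.065)),("rim right",f(402,368),.075,(-.054,.064)),("barL",f(33,360),.089,(.108,-.084)),("barR",f(228,520),.089,(.108,.084)),("sleeve",f(127,442),.089,(.108,0))):
    P=atz("scene",uv,z)[:2];print(nm,(P-[c*L[0]-s*L[1],s*L[0]+c*L[1]]).round(4))
E
```

```text
near [ 0.4706 -0.0459]
right [ 0.4717 -0.0466]
rim right [ 0.4721 -0.048 ]
barL [ 0.466  -0.0504]
barR [ 0.4685 -0.0491]
sleeve [ 0.4703 -0.0482]
```

Call:
jog_arm:
  motion: [-0.001,0.001,0.014,0.003,1,0,0,0.013,0,1,0,0,0.004,0,1,0,0,0.003,0,1,0,0,0,0,1]

```text
time_s: 16.77
tool_pos: [0.4693, -0.051, 0.0956]
tcp_rot: [0.807, 0.591, -0.0, -0.0]
wrist_force: [0.1, 0.9, -1.0]
width: 0.0097
finger_force: 25.0
```

```bash
python3 plan.py .4677,-.0495,.091,72.6,1
```

```text
t 16.77 pose [ 0.4693 -0.051   0.0956] yaw 72.41 tilt [ 0. -0. -1.] w 0.0097 F [ 0.1  0.9 -1. ] ff 25.0 q7 -0.55
[0.001, -0.002, 0.005, -0.003, 1.0]
```

Call:
jog_arm:
  motion: [0.001,0,0.002,0,1,0,0,0.002,0,1,0,0,0,0,1]

```text
time_s: 17.15
tool_pos: [0.4695, -0.0501, 0.0916]
tcp_rot: [0.807, 0.591, -0.0, -0.0]
wrist_force: [-0.3, 0.2, -1.3]
width: 0.0097
finger_force: 25.0
```

```bash
python3 plan.py .4677,-.0495,.091,72.6,1
```

```text
t 17.15 pose [ 0.4695 -0.0501  0.0916] yaw 72.41 tilt [-0. -0. -1.] w 0.0097 F [-0.3  0.2 -1.3] ff 25.0 q7 -0.55
[0.0, -0.002, 0.001, -0.003, 1.0]
```

The lid has gone down to its seated height with no contact force. Next I release it, rise and go to the bail sleeve.

Call:
jog_arm:
  motion: [0,0,0.001,0,1,0,0,0,0,0.8,0,0,0,0,0.6,0,0,-0.03,0,0.55,0,0,-0.03,0,0.55,0,0,0,0,0.55]

```text
time_s: 17.9
tool_pos: [0.4712, -0.0502, 0.1524]
tcp_rot: [0.807, 0.591, 0.002, 0.001]
wrist_force: [-0.8, 0.4, -1.1]
width: 0.0395
finger_force: 0.0
```

```bash
python3 plan.py .5714,-.0823,.14,72.6,.55  .5714,-.0823,.10,72.6,.55
```

```text
t 17.9 pose [ 0.4712 -0.0502  0.1524] yaw 72.4 tilt [ 0.001  0.004 -1.   ] w 0.0395 F [-0.8  0.4 -1.1] ff 0.0 q7 -0.49
[-0.0, 0.053, 0.006, -0.002, 0.55, -0.0, 0.052, 0.006, -0.002, 0.55, -0.0, 0.0, 0.04, 0.0, 0.55]
```

Call:
jog_arm:
  motion: [0,0.053,0.006,-0.002,0.55,0,0.052,0.006,-0.002,0.55,0,0,0.03,0,0.55,0,0,0,0,0.55]

```text
time_s: 18.4
tool_pos: [0.5673, -0.0815, 0.1057]
tcp_rot: [0.806, 0.592, -0.002, -0.002]
wrist_force: [-0.8, 0.3, -0.5]
width: 0.0395
finger_force: 0.0
```

```bash
python3 plan.py .5714,-.0823,.070,72.6,.55,3
python3 - <<'E'
from h import *
s=arm.read_camera("scene")
cv2.imwrite("pics/v6.png",tile(s,185,130,110,120,550,600))
E
```

```text
t 18.4 pose [ 0.5673 -0.0815  0.1057] yaw 72.65 tilt [-0.001 -0.006 -1.   ] w 0.0395 F [-0.8  0.3 -0.5] ff 0.0 q7 -0.46
[0.0, 0.001, 0.012, 0.0, 0.55, 0.0, 0.002, 0.012, 0.0, 0.55, 0.0, 0.001, 0.012, 0.001, 0.55]
```

View pics/v6.png

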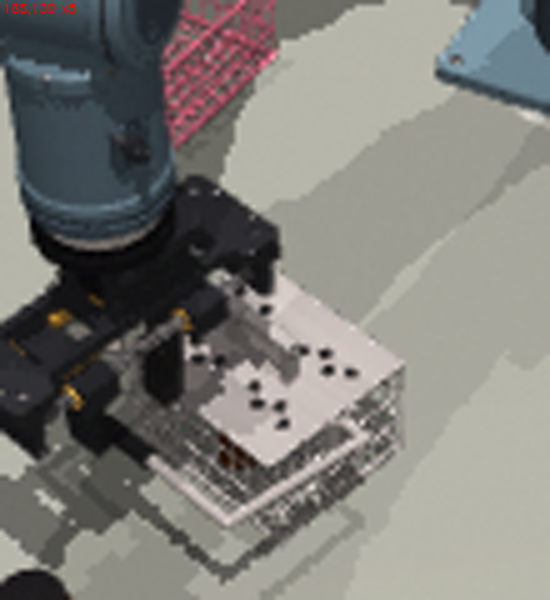

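The lid sits flat on the rim (corners at (268,467) and (405,365)), and the fingers straddle the sleeve near (130,440). Lowering and gripping.

Call:
jog_arm:
  motion: [0,0.001,0.012,0,0.55,0,0.001,0.012,0,0.55,0,0,0.011,0,0.55,0,0,0,0,0.65,0,0,0,0,0.8,0,0,0,0,1,0,0,0,0,1]
  squeeze: 20

```text
time_s: 19.32
tool_pos: [0.5716, -0.0822, 0.074]
tcp_rot: [0.806, 0.592, -0.0, 0.0]
wrist_force: [-0.7, -0.0, 0.9]
width: 0.0114
finger_force: 20.0
```

```bash
python3 plan.py; python3 - <<'E'
from h import *
f=lambda x,y:(185+x/5-.4,130+y/5-.4)
c,s=np.cos(-.3035),np.sin(-.3035)
for nm,uv,z,L in(("near",f(268,467),.078,(.057,.065)),("right",f(405,365),.078,(-.057,.065)),("near+6",f(268,467),.084,(.057,.065)),("right+6",f(405,365),.084,(-.057,.065))):
    P=atz("scene",uv,z)[:2];print(nm,(P-[c*L[0]-s*L[1],s*L[0]+c*L[1]]).round(4))
E
```

```text
t 19.32 pose [ 0.5716 -0.0822  0.074 ] yaw 72.64 tilt [-0. -0. -1.] w 0.0114 F [-0.7 -0.   0.9] ff 20.0 q7 -0.48
near [ 0.4716 -0.0493]
right [ 0.4742 -0.0481]
near+6 [ 0.4758 -0.0468]
right+6 [ 0.4791 -0.0458]
```

Call:
jog_arm:
  motion: [0,-0.0029,-0.0125,0,1,0,-0.0044,-0.012,0,1,0,-0.0057,-0.0115,0,1,0,-0.007,-0.0107,0,1,0,-0.0082,-0.0098,0,1,0,-0.0093,-0.0089,0,1,0,-0.0103,-0.0077,0,1,0,-0.0111,-0.0064,0,1,0,-0.0118,-0.0051,0,1,0,-0.0123,-0.0037,0,1,0,-0.0126,-0.0022,0,1,0,-0.0128,-0.0008,0,1]

```text
time_s: 20.82
tool_pos: [0.4679, -0.0497, 0.1654]
tcp_rot: [0.806, 0.592, 0.0, 0.0]
wrist_force: [0.2, 0.2, -1.2]
width: 0.0108
finger_force: 20.0
```

```bash
python3 plan.py
```

```text
t 20.82 pose [ 0.4679 -0.0497  0.1654] yaw 72.64 tilt [ 0.     0.001 -1.   ] w 0.0108 F [ 0.2  0.2 -1.2] ff 20.0 q7 -0.48
```

The bail is upright. Lifting gently with a firmer grip.

Call:
jog_arm:
  motion: [0,0,0,0,1,0,0,-0.003,0,1,0,0,-0.006,0,1,0,0,-0.01,0,1,0,0,-0.016,0,1,0,0,-0.02,0,1,0,0,-0.02,0,1,0,0,-0.018,0,1,0,0,-0.014,0,1,0,0,-0.01,0,1,0,0,-0.004,0,1,0,0,0,0,1]
  squeeze: 45

```text
time_s: 22.32
tool_pos: [0.4681, -0.05, 0.2859]
tcp_rot: [0.806, 0.592, -0.0, -0.0]
wrist_force: [0.1, 0.5, -4.7]
width: 0.0106
finger_force: 45.0
```

```bash
python3 plan.py
python3 - <<'E'
from h import *
s=arm.read_camera("scene")
cv2.imwrite("pics/v7.png",np.hstack([tile(s,190,80,100,150,400,600),tile(s,60,110,120,180,400,600)]))
E
```

```text
t 22.32 pose [ 0.4681 -0.05    0.2859] yaw 72.64 tilt [-0. -0. -1.] w 0.0106 F [ 0.1  0.5 -4.7] ff 45.0 q7 -0.38
```

View pics/v7.png

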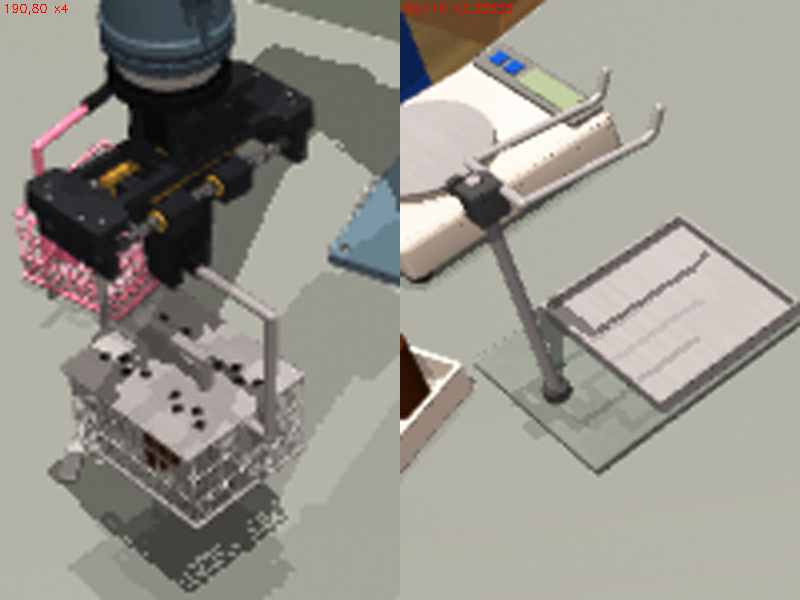

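The lidded basket hangs level from the grip (left crop). On the right, the hook tips are at (606,70) and (659,107) and the rod foot at (557,393). Cross-checking the stand's pose.

```bash
cat > fit2.py <<'E'
import re
src=open("fit.py").read().split("S=lambda")[0];exec(src)
S=lambda x,y:(59.7+x/3.3333,109.7+y/3.3333)
p=fit([("scene",S(206,68),(-.02,-.036,.276)),("scene",S(261,105),(-.02,.036,.276)),("scene",S(157,393),(.131,0,.012)),("scene",S(250,143),(0,.036,.25)),("scene",S(193,108),(0,-.036,.25)),
("scene",S(280,218),(lambda p:p[3],-.09,.026)),("scene",S(263,405),(lambda p:p[3]+.165,.09,.026)),("scene",S(147,303),(lambda p:p[3]+.165,-.09,.026))],[.565,-.347,-.25,-.09],"stand scene")
E
python3 fit2.py
# waypoints: stand avg pose
python3 plan.py .4681,-.05,.288,72.6,1 .42,-.25,.288,75.4,1,10 .43,-.312,.288,75.4,1,4
```

```text
stand scene [ 0.5673 -0.341  -0.2586 -0.084 ] yawdeg -14.8
[[0.2, 0.3], [-0.2, 0.4], [0.6, 0.5], [-0.9, -0.2], [0.3, -1.0], [0.9, -1.2], [-0.0, -0.1], [-1.2, 0.6]]
t 22.38 pose [ 0.4679 -0.0499  0.2856] yaw 72.64 tilt [-0.    -0.001 -1.   ] w 0.0108 F [-0.9  0.4 -5.1] ff 45.0 q7 -0.38
[0.0, 0.0, -0.002, 0.001, 1.0, -0.021, 0.001, -0.0, -0.005, 1.0, -0.02, 0.001, -0.0, -0.005, 1.0, -0.021, 0.001, -0.0, -0.005, 1.0, -0.02, 0.001, -0.0, -0.005, 1.0, -0.021, 0.001, -0.0, -0.005, 1.0, -0.02, 0.001, -0.0, -0.005, 1.0, -0.021, 0.001, -0.0, -0.005, 1.0, -0.02, 0.001, -0.0, -0.005, 1.0, -0.021, 0.001, -0.0, -0.005, 1.0, -0.021, 0.001, -0.0, -0.004, 1.0, -0.014, 0.006, -0.0, -0.0, 1.0]
[-0.014, 0.006, -0.0, -0.0, 1.0, -0.014, 0.006, -0.0, -0.0, 1.0, -0.015, 0.007, -0.0, -0.0, 1.0]
```

```bash
python3 plan.py .4675,-.06,.286,72.64,1 .4655,-.10,.286,73.2,1,2 .457,-.275,.286,75,1,6 .455,-.305,.286,75.3,1,2 .455,-.315,.286,75.3,1,1
```

```text
t 22.38 pose [ 0.4679 -0.0499  0.2856] yaw 72.64 tilt [-0.    -0.001 -1.   ] w 0.0108 F [-0.9  0.4 -5.1] ff 45.0 q7 -0.38
[-0.01, 0.003, -0.0, 0.0, 1.0, -0.019, 0.005, -0.0, -0.005, 1.0, -0.02, 0.005, -0.0, -0.005, 1.0, -0.028, 0.007, -0.0, -0.005, 1.0, -0.028, 0.007, -0.0, -0.005, 1.0, -0.028, 0.007, -0.0, -0.005, 1.0, -0.029, 0.006, -0.0, -0.005, 1.0, -0.028, 0.006, -0.0, -0.006, 1.0, -0.029, 0.007, -0.0, -0.005, 1.0, -0.015, 0.003, -0.0, -0.003, 1.0, -0.015, 0.003, -0.0, -0.002, 1.0, -0.009, 0.002, -0.0, -0.0, 1.0]
```

Call:
jog_arm:
  motion: [-0.01,0.003,0,0,1,-0.019,0.005,0,-0.005,1,-0.02,0.005,0,-0.005,1,-0.028,0.007,0,-0.005,1,-0.028,0.007,0,-0.005,1,-0.028,0.007,0,-0.005,1,-0.028,0.006,0,-0.005,1,-0.028,0.006,0,-0.006,1,-0.028,0.007,0,-0.005,1,-0.016,0.003,0,-0.003,1,-0.015,0.003,0,-0.002,1,-0.009,0.002,0,0,1]

```text
time_s: 23.88
tool_pos: [0.4554, -0.3143, 0.2858]
tcp_rot: [0.792, 0.611, -0.0, -0.0]
wrist_force: [-0.1, -0.4, -5.4]
width: 0.0104
finger_force: 45.1
```

```bash
python3 plan.py .566,-.344,.286,75.3,1,11
```

```text
t 23.88 pose [ 0.4554 -0.3143  0.2858] yaw 75.29 tilt [ 0. -0. -1.] w 0.0104 F [-0.1 -0.4 -5.4] ff 45.1 q7 0.18
[-0.0, 0.01, -0.0, -0.0, 1.0, -0.0, 0.01, -0.0, -0.0, 1.0, -0.0, 0.011, -0.0, -0.0, 1.0, -0.0, 0.01, -0.0, -0.0, 1.0, -0.0, 0.011, -0.0, -0.0, 1.0, -0.0, 0.01, -0.0, -0.0, 1.0, -0.0, 0.011, -0.0, -0.0, 1.0, -0.0, 0.01, -0.0, -0.0, 1.0, -0.0, 0.011, -0.0, -0.0, 1.0, -0.0, 0.01, -0.0, -0.0, 1.0, -0.001, 0.011, -0.0, -0.0, 1.0]
```

Call:
jog_arm:
  motion: [0,0.005,0,0,1,0,0.01,0,0,1,0,0.012,0,0,1,0,0.012,0,0,1,0,0.012,0,0,1,0,0.012,0,0,1,0,0.012,0,0,1,0,0.012,0,0,1,0,0.012,0,0,1,0,0.01,0,0,1,0,0.005,0,0,1,0,0,0,0,1]

```text
time_s: 25.38
tool_pos: [0.5659, -0.3428, 0.2858]
tcp_rot: [0.792, 0.611, -0.0, -0.0]
wrist_force: [-0.9, 0.2, -5.1]
width: 0.0106
finger_force: 45.0
```

```bash
python3 plan.py .566,-.344,.2434,75.3,1,7
```

```text
t 25.38 pose [ 0.5659 -0.3428  0.2858] yaw 75.29 tilt [ 0. -0. -1.] w 0.0106 F [-0.9  0.2 -5.1] ff 45.0 q7 0.12
[-0.0, 0.0, 0.006, -0.0, 1.0, -0.0, 0.0, 0.006, -0.0, 1.0, -0.0, 0.0, 0.006, -0.0, 1.0, -0.0, 0.0, 0.006, -0.0, 1.0, -0.0, 0.0, 0.006, -0.0, 1.0, -0.001, 0.0, 0.006, -0.0, 1.0, -0.0, 0.0, 0.006, -0.0, 1.0]
```

No contact and the weight is steady, so I lower 38 mm first and read the force.

Call:
jog_arm:
  motion: [0,0,0.005,0,1,0,0,0.008,0,1,0,0,0.008,0,1,0,0,0.008,0,1,0,0,0.006,0,1,0,0,0.003,0,1,0,0,0,0,1,0,0,0,0,1]

```text
time_s: 26.38
tool_pos: [0.5659, -0.3429, 0.2483]
tcp_rot: [0.792, 0.611, 0.0, 0.0]
wrist_force: [0.1, -0.4, -5.3]
width: 0.0106
finger_force: 45.0
```

Call:
jog_arm:
  motion: [0,0,0.002,0,1,0,0,0.001,0,1,0,0,0,0,1]

```text
time_s: 26.75
tool_pos: [0.5657, -0.3428, 0.2449]
tcp_rot: [0.792, 0.611, -0.0, -0.0]
wrist_force: [-0.2, 0.3, -4.8]
width: 0.0104
finger_force: 45.0
```

Call:
jog_arm:
  motion: [0,0,0.001,0,1,0,0,0.001,0,1,0,0,0,0,1]

```text
time_s: 27.12
tool_pos: [0.5659, -0.3429, 0.2436]
tcp_rot: [0.792, 0.611, 0.0, 0.0]
wrist_force: [-1.5, 0.4, -0.4]
width: 0.0105
finger_force: 45.1
```

Call:
jog_arm:
  motion: [0,0,0.001,0,1,0,0,0,0,1]

```text
time_s: 27.38
tool_pos: [0.566, -0.3429, 0.2433]
tcp_rot: [0.792, 0.611, 0.0, 0.001]
wrist_force: [-3.5, 1.9, 5.2]
width: 0.0107
finger_force: 45.2
```

Contact came at the expected height and the weight is now on the hook. I relax, open gently and rise.

Call:
jog_arm:
  motion: [0,-0.001,-0.001,0,1,0,0,0,0,1,0,0,0,0,0.84,0,0,0,0,0.8,0,0,0,0,0.75,0,0,0,0,0.7,0,0,0,0,0.65,0,0,0,0,0.65]
  squeeze: 10

```text
time_s: 28.38
tool_pos: [0.5648, -0.3426, 0.243]
tcp_rot: [0.792, 0.611, -0.0, 0.0]
wrist_force: [-0.1, 0.1, -0.1]
width: 0.0309
finger_force: 0.0
```

Call:
jog_arm:
  motion: [0,0,-0.005,0,0.65,0,0,-0.01,0,0.65,0,0,-0.02,0,0.65,0,0,-0.03,0,0.65,0,0,-0.04,0,0.65,0,0,-0.04,0,0.65,0,0,0,0,0.65]

```text
time_s: 29.25
tool_pos: [0.5663, -0.3431, 0.3928]
tcp_rot: [0.792, 0.611, 0.002, 0.004]
wrist_force: [0.3, 0.8, 0.4]
width: 0.0307
finger_force: 0.0
```

```bash
python3 - <<'E'
from h import *
s=arm.read_camera("scene");K=s.astype(int)
# black sleeve near expected location
T=np.array([.566,-.344]);print("sleeve expected",proj("scene",[[*T,.258]]),"bottom corners",[proj("scene",[[T[0]+.967*a+.254*b,T[1]-.254*a+.967*b,.078]])[0].round(0).tolist() for a in(-.054,.054) for b in(-.064,.064)])
u,v=proj("scene",[[*T,.258]])[0].astype(int)
c=s[v-14:v+15,u-18:u+19].astype(int).max(2);
print("\n".join("".join("#" if x<60 else "+" if x<130 else "." for x in r) for r in c))
E
python3 plan.py
```

```text
sleeve expected [[124.57449098 143.86211374]] bottom corners [[139.0, 170.0], [165.0, 189.0], [110.0, 188.0], [136.0, 209.0]]
.....................................
.....................................
..............+++....................
+++...........+++....................
++++++........+++....................
.+++++........+++....................
.++++++......+++.....................
..++++++.....+++.....................
..+++..+++...+++.....................
..+++...++++++++.....................
...++....++++++......................
...+++..+.+++++##....................
...++++.++++++####+..................
....+.++++++.+#####+.................
..+.++++++..+++######+..........+.+++
+.++++++..+++..+######+.........+++++
++++++++.++.....+#######+......++++++
++++++++++.......+#######+...+.++++++
+...++++........++.+###+.++++..++++++
......++......++++..+##....++..++++++
......+++....++++++...##+......++++++
.......++....++++++..+++++....+++++++
.......++....++++++++++++++....++++++
.......+++....+++++++++....++....++++
.......+++.....++++++.....++......+++
.......++++....+++++....++.....+....+
........+++....++.....+++.......+....
........++++........+++++............
........++++......+++++++............
t 29.3 pose [ 0.5655 -0.3428  0.3902] yaw 75.27 tilt [-0.001  0.004 -1.   ] w 0.0305 F [-0.1  0.2 -0.4] ff 0.0 q7 0.14
```

The sleeve shows at its predicted pixel on the hook. I move clear, let it settle, and check stillness and level by numbers.

Call:
jog_arm:
  motion: [0,-0.03,-0.02,0,0.65,0,-0.05,0,0,0.65,0,-0.05,0,0,0.65,0,-0.03,0,0,0.65,0,0,0,0,0.65,0,0,0,0,0.65,0,0,0,0,0.65,0,0,0,0,0.65,0,0,0,0,0.65,0,0,0,0,0.65,0,0,0,0,0.65,0,0,0,0,0.65]

```text
time_s: 30.8
tool_pos: [0.41, -0.3019, 0.408]
tcp_rot: [0.792, 0.611, -0.0, 0.0]
wrist_force: [-0.1, -0.1, 0.0]
width: 0.0309
finger_force: 0.0
```

```bash
python3 - <<'E'
from h import *
fr=[arm.read_camera("scene").astype(int) for _ in range(10)]
reg=lambda f:f[135:230,100:180]
print("frame diffs",[int((abs(reg(f)-reg(fr[0])).max(2)>40).sum()) for f in fr])
old=cv2.imread("pics/v7.png") # empty-stand tile, scale 3.333 offset 60,110
o=cv2.resize(old[:,400:],(120,180),interpolation=cv2.INTER_AREA)[:,:,::-1].astype(int)
n=fr[-1][110:290,60:180];d=(abs(n-o).max(2)>45)
T=np.array([.566,-.343])
W=lambda a,b,z:proj("scene",[[T[0]+.967*a+.254*b,T[1]-.254*a+.967*b,z]])[0].round(0).astype(int).tolist()
print("pred lid corners(-x-y,-x+y,+x-y,+x+y)",[W(a,b,.156) for a in(-.057,.057) for b in(-.065,.065)]);print("bottom",[W(a,b,.078) for a in(-.054,.054) for b in(-.064,.064)])
g=fr[-1].max(2)[138:215:2,95:180]
print("\n".join(f"{138+2*i} "+"".join("#" if x<60 else "+" if x<140 else "." if x<185 else "o" for x in r) for i,r in enumerate(g)))
E
python3 plan.py
```

```text
frame diffs [0, 0, 0, 0, 0, 0, 0, 0, 1, 1]
pred lid corners(-x-y,-x+y,+x-y,+x+y) [[134, 151], [162, 171], [103, 171], [130, 192]]
bottom [[139, 170], [165, 190], [111, 189], [137, 209]]
138 o++..++.ooooo+++.o.+.oooo.+........................................++++++++++++++++++
140 oooo++...+.ooo+++o.+..+.o+##+......................................++++++++++++++++++
142 ooooooo++.......oo..+++++#####++..........o.........................+++++++++++++++++
144 oooooooooo+.oo..+++..+++.o.######++.......++........................+++++++++++++++++
146 oooooooooo..+++++++++ooooooo+#######+.....++.........................++++++++++++++++
148 oooooo..++ooooooo++oooooo..+...+##.ooo....+........................++++++++++++++++++
150 oo..++oooooooooooo++oo.......++....++.ooo+......................+++++++++++++++++++++
152 ++oooooooooooooooo+++.........+...ooo.++.ooo...................++++++++++++++++++++++
154 oooooooooooooooo..++++.......+.oo..+..ooo.+.ooo.........+++++++++...++++++++++++++...
156 oooooooooo.oo......++++....oo..++.oooooooooo+..oo.....+++++++++++++....+++++++++++...
158 oooooooooo
[... 2005 characters left out ...]
.++++.++.++++++++.+++++++++++.++.+..........ooo+++
204 ++++++++++++++++++ooo........++++++++..+++++.++++.+++++++++++++++++..........oo.+++++
206 .++++++++++++++++++++......+++..++++++++++++++o.+++++++.+++++.+++........ooo.++++++++
208 ..++++++++++++++oo+++++.++++.......+++++++.o.++++++++.+..+..+..........oo.++++++++++.
210 ...++++++++++++++++o.+++..............++++++++++++.+.++..++..........o..+++++.++++...
212 ....++++++++++...+++.oo.................++++++++++.++.+...........oo.+++++.++++......
214 ....++++++++++.....++++.o.................+++++...+.+..........oo+++++++++++.........
t 31.3 pose [ 0.41   -0.3019  0.408 ] yaw 75.28 tilt [ 0. -0. -1.] w 0.0307 F [ 0.5 -0.4 -0.4] ff 0.0 q7 0.25
```

```bash
python3 -c "
from rig import arm
print(arm.finish_job())"
```

```text
the job is handed in; nothing more can be done
None
```

The job is handed in at about 31 s: both open vials stand in the basket with the lid seated, and the basket hangs level and still by its bail across both prongs. My last check was by pixel numbers, as the 10 picture views were used up.

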